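Set the dust extractor's damper and start it

ROBOT

A 7-joint arm with a two-finger parallel gripper is mounted at the origin on the work surface. World frame = base frame: x ahead of the robot, y to its left, z up, the work surface at z = 0. Lengths are in m, angles in rad, forces in N, time in s.
With the tool pointing down it reaches from about 0.425 to 0.925 m from the base axis. Payload 6.8 kg.
Tool frame: the origin (TCP) lies between the finger pads; the fingertips stand 14 mm ahead of it and the grasp point (between the pads) lies 5 mm behind it; z points along the fingers, y is the direction in which the jaws open and shut (so a half turn about z gives the same grasp; the last joint's range is limited). The gripper opens to 85 mm and grips with 20 to 120 N. Pads are 22 mm wide; open, the fingers measure 114 mm over their backs; the gripper's body (76 mm by 85 mm) begins 54 mm behind the grasp point. The pads swing forward as they close: fully open they stand 13 mm farther back than shut.
Start: joints at [0.995, 0.477, 0.022, 1.555, -0.011, 1.109, -0.083], TCP at [0.304, -0.602, 0.245] pointing down, gripper open.
Joint ranges: [-2.96, 2.96], [-0.34, 2.1], [-1.41, 1.46], [0.24, 2.44], [-1.37, 4.51], [0.17, 1.92], [-2.96, 2.96]. Speed limits (rad/s): [2.39, 2.39, 3.14, 3.14, 3.14, 3.14, 3.14].

INTERFACE

Orientations are given as a unit quaternion [w, x, y, z].
In Python, from station import bot gives the robot as it stands.
- The arm moves only by the shell command python3 -m crank 'ROWS' [FORCE]. ROWS is JSON, a list of rows, each a list of 3 entries, a list of its own where there are three numbers: the shift along the tool's x, y, z in m, then the turn, a rotation vector about the tool's x, y, z in degrees, then the finger opening in m, from 0 to 0.0854. A call has 1 to 10 rows; each row shifts and turns the commanded pose from where the row before left it, along the tool's axes as they then stand; what a row does not reach is not made up. A row lasts 1/8 s, in which the tool goes at most 62.5 mm and 10.7 degrees, less where a joint would pass 70% of its speed; a pose out of reach is approached as far as the arm can. A call is refused whole if a number of a shift passes 0.0625 or a number of a turn 10.7, either way. A call with a gripper value outside its range is refused whole. The fingers move at their own pace and stop on an object; FORCE is the grip in N (left out, the last holds). Time passes only in rows, so rows that do not move let the fingers close. It gives the time, the measured TCP pose, the force and the opening at its end, in the units of the state.
- bot.get_obs(): the state, without advancing time (a new reading comes with each control period).
- bot.read_camera(name): name is "side" or "top"; returns (picture, depth): 400x640x3 uint8, red, green, blue; 400x640 float32, m along the optical axis (not along the pixel's ray), 0 where there is no reading.
- bot.calibration(name): a dict with "fx", "fy", "cx", "cy" (pixels), "extrinsics" (4x4, takes a point from camera to world coordinates). Camera axes: x right, y down, z forward; pixel columns grow to the right and rows downward; lengths in m; the calibration is good to about 2 mm. A picture is of the moment at which its call begins. calibration takes no time and is no camera call.
- bot.hand_in(): hands the job in, once; it reports no verdict.
The state is a dict: "t": time; "q": joint angles; "joint_vel": joint speeds; "joint_torque": joint torques, N m; "eef_pos": TCP position; "tool_rot": TCP orientation; "contact_force": force on the tool from outside, world axes, zero at the start; "torque": the same for the moment, N m; "gripper_width": opening from 0.0 (shut) to 1.0 (fully open).
Only numpy, scipy, OpenCV 4.12 (cv2) and the standard library are available. Lean on these libraries where they do the work, as an engineer would, in place of code of your own. Each camera call takes 0.05 s, during which the arm holds its last target.

TASK

Push the damper's orange lever tab around its arc with the fingers, from its side, until the red pointer lies in line with the middle of the blue clip, within about half the clip's width, then press the green start button fully down and let it go. Do not pinch the tab, shift the clip, press the red button, or start the extractor before the damper is set; lift nothing and leave the loose things where they are.

Things in the scene. Friction and masses are not known exactly. Their poses are not given: they have to be found in the camera images.
- damper: fixed iris damper of a dust extractor: grey plenum box 230 x 230 x 50 mm carrying a round white flange (radius 165 mm, top 56 mm above the bench) with black scale marks every 0.1 rad. Origin: centre of the underside, on the ring's vertical axis; z up. Lever angle 0 lies along its own -x axis.
- damper_ring (a joint): angle of the black ring (radius 88 mm, top 74 mm above the bench) and its lever, rad, about the damper's vertical axis. 0: lever along the damper's -x; grows counter-clockwise seen from above, so at +1.57 the lever points along the damper's -y. Stops at -1.35 and +1.35. Starts between 0.8 and 1.2 (nearly shut), always at a greater angle than the blue clip. Moves under about 2 to 4 N pushed sideways at the tab, and stays where it is left.
- tab_centre (a point): centre of the orange upright tab at the end of the lever, 99 mm above the bench and 112 mm from the ring's axis. The tab is 30 mm long radially, 18 mm thick along the arc, and stands from 76 to 122 mm above the bench; below it is the flat black lever arm, 24 mm wide, from the ring out to 128 mm from the axis, its top 76 mm above the bench. Axes turn with the lever: own -x points radially outwards, z up.
- pointer_tip (a point): outer end of the red pointer (7 mm wide) that sticks out under the lever over the scale; 146 mm from the ring's axis, 68 mm above the bench. Turns with the ring.
- clip (a joint): angle of the blue clip on the flange's rim, rad, same zero and sense as damper_ring; between -0.9 and 0.35. It is very stiff and stays put; it marks the wanted setting.
- clip_mark (a point): point 146 mm from the ring's axis, in line with the middle of the blue clip: where the pointer's tip belongs. The clip itself is 16 mm wide along the arc, 150 to 182 mm from the axis, its top 61 mm above the bench.
- station: fixed yellow push-button box, 85 x 150 x 45 mm; origin: centre of its underside. Green start button on its own +y side, red stop button on its -y side, each 38 mm from the middle.
- start (a joint): travel of the green start button, m: 0 up, 0.006 fully down. Springy: fully down takes about 5 N, and it comes up again when let go.
- start_top (a point): centre of the top of the green start button (34 mm diameter), which is pressed straight down
- stop (a joint): travel of the red stop button, m: 0 up, 0.006 fully down
- stop_top (a point): centre of the top of the red stop button (34 mm diameter)
- sanding_block: cork sanding block, 45 x 75 x 26 mm, lying loose on the far part of the damper's white flange; origin: centre of its underside
- offcut: loose pale wood offcut, 55 x 130 x 38 mm; origin: centre of its underside
- screwdriver: loose screwdriver with a black handle, about 0.2 m long, lying on the bench
- oil_bottle: loose red plastic bottle, 68 mm diameter, 170 mm tall; origin: centre of its underside
- blade: loose plain steel saw-blade disc, 140 mm diameter, 5 mm thick, lying flat; origin: centre of its underside
- glue_jar: loose white jar with a yellow cap, 64 mm diameter, 85 mm tall; origin: centre of its underside
- wedge_block: loose dark wood block, 50 x 90 x 30 mm; origin: centre of its underside

How it is judged:
On the way, in this order (a step that is already met when the one before it is completed fails the run):
1. the red pointer stands at the blue clip (horizontal distance between pointer_tip and clip_mark below 0.008 m and velocity of joint damper_ring between -0.05 and 0.05 rad/s), for 0.3 s.
2. the green start button is pressed down with the pointer still at the clip (horizontal distance between pointer_tip and clip_mark below 0.008 m and value of joint start above 0.0045 m), for 0.05 s.
At the end, for the whole second after the job is handed in: the tip of the red pointer is within 8 mm of the blue clip's middle line, the green button has been pressed and is up again, the red button is up, the clip has not moved and every loose thing is within 20 mm of where it was (horizontal distance between pointer_tip and clip_mark below 0.008 m and value of joint each of start, stop below 0.0015 m and distance of clip_mark from where it was at the start of the episode below 0.004 m and distance of each of sanding_block, offcut, screwdriver, oil_bottle, blade, glue_jar, wedge_block from where it was at the start of the episode below 0.02 m); the robot touches nothing.
It fails at once if the tab is pinched: pressed on both of its sides at once (contact force between each of damper_ring_c0, damper_ring_c1 and the fingers above 2 N).
It fails at once if the extractor is started while the pointer is not at the blue clip (value of joint start above 0.004 m and horizontal distance between pointer_tip and clip_mark above 0.01 m).
It fails at once if the red stop button is pressed (value of joint stop above 0.003 m).
It fails at once if the blue clip is shifted (distance of clip_mark from where it was at the start of the episode above 0.004 m).
It fails at once if a loose thing is lifted, carried or pushed away by more than 20 mm (distance of any of sanding_block, offcut, screwdriver, oil_bottle, blade, glue_jar, wedge_block from where it was at the start of the episode above 0.02 m).
It also fails if it takes over 56 s, if anything falls off the work surface, if the arm or the gripper's body presses on something with over 40 N, if the wrist force passes 120 N, or if a joint passes its speed limit or range.

## Working session

There is one attempt and no reset: what is moved stays moved. The work goes in short steps, Python scripts to look and compute and a shell command to move; the robot and the scene stay as the last step left them, time stands still between calls to the robot, and variables do not carry over. Pictures are saved under pics/ and viewed, and the job is handed in when it is done.

```bash
mkdir -p pics; ls; python3 - <<'E'
from station import bot
import cv2,numpy as np
o=bot.get_obs();print({k:np.round(v,3).tolist() for k,v in o.items()})
for n in("top","side"):
    p,d=bot.read_camera(n);cv2.imwrite(f"pics/{n}0.png",p[:,:,::-1]);np.savez(f"pics/{n}0.npz",p=p,d=d)
    c=bot.calibration(n);print(n,c)
E
```

```text
pics
{'t': 0.0, 'q': [0.995, 0.478, 0.022, 1.556, -0.012, 1.109, -0.083], 'joint_vel': [-0.0, 0.0, -0.0, -0.002, 0.001, -0.0, 0.002], 'joint_torque': [-0.0, -59.645, 1.608, -28.12, 0.013, 0.009, -0.0], 'eef_pos': [0.304, -0.602, 0.244], 'tool_rot': [-0.001, 0.973, 0.232, -0.0], 'contact_force': [-0.29, -0.249, 0.17], 'torque': [0.027, 0.025, 0.002], 'gripper_width': 0.997}
top {'fx': 405.0550274448485, 'fy': 405.0550274448485, 'cx': 316.971205500438, 'cy': 196.774723670096, 'extrinsics': array([[ 0.00942736, -0.99574453,  0.09167312,  0.41820111],
       [-0.99995155, -0.00912801,  0.00368416,  0.03530634],
       [-0.00283169, -0.09170341, -0.99578234,  1.37581563],
       [ 0.        ,  0.        ,  0.        ,  1.        ]])}
side {'fx': 385.47802325198865, 'fy': 385.47802325198865, 'cx': 319.17293301235765, 'cy': 193.26261873732162, 'extrinsics': array([[-0.74434   , -0.41259607,  0.5250928 ,  0.00898495],
       [-0.66745495,  0.48495129, -0.5650895 ,  0.60074533],
       [-0.02149073, -0.7710945 , -0.63635793,  0.73231216],
       [ 0.        ,  0.        ,  0.        ,  1.        ]])}
```

View pics/top0.png

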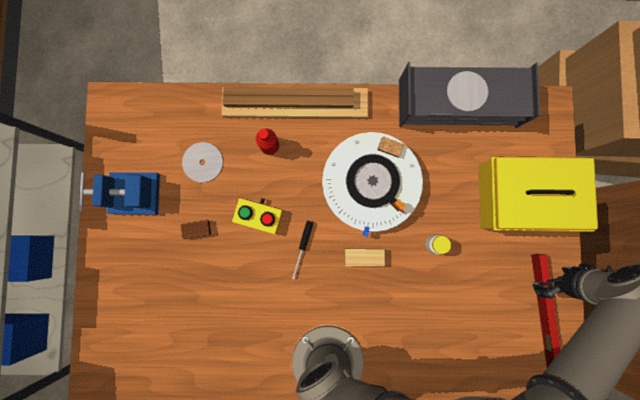

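View pics/side0.png

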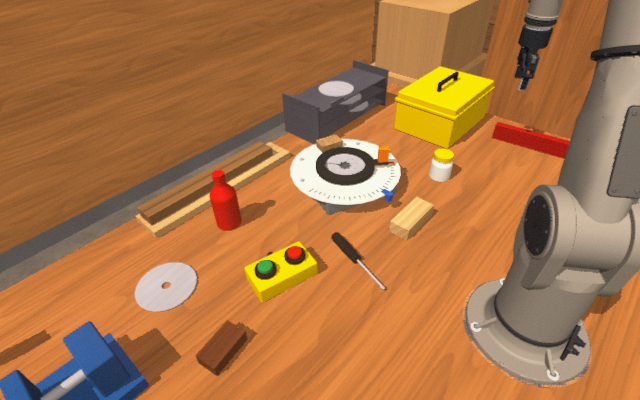

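The top view shows the damper ring at about (373,181), the orange tab at (400,206), the blue clip at (367,231), the green button at (246,212) and the red one at (267,219). Next I'll turn these into positions.

```bash
cat > h.py <<'E'
import numpy as np,cv2
from station import bot
def ray(n,u,v,z):
    c=bot.calibration(n);T=c['extrinsics']
    d=T[:3,:3]@np.array([(u-c['cx'])/c['fx'],(v-c['cy'])/c['fy'],1]);o=T[:3,3]
    return o+d*(z-o[2])/d[2]
def proj(n,P):
    c=bot.calibration(n);T=c['extrinsics'];q=T[:3,:3].T@(np.asarray(P)-T[:3,3])
    return c['fx']*q[0]/q[2]+c['cx'],c['fy']*q[1]/q[2]+c['cy']
def cloud(n,d,m):
    c=bot.calibration(n);T=c['extrinsics'];m=m&(d>0);v,u=np.nonzero(m);z=d[m]
    P=np.c_[(u-c['cx'])/c['fx']*z,(v-c['cy'])/c['fy']*z,z];return P@T[:3,:3].T+T[:3,3]
def mask(p,lo,hi,box):
    h=cv2.cvtColor(p,cv2.COLOR_RGB2HSV);m=cv2.inRange(h,lo,hi)>0
    b=np.zeros_like(m);b[box[1]:box[3],box[0]:box[2]]=1;return m&b
E
cat > m0.py <<'E'
from h import *
import sys
t=sys.argv[1]
for n,bx in(("top",dict(green=(235,200,258,225),red=(257,208,278,230),blue=(355,222,378,242),orange=(388,195,412,216),white=(315,125,430,238))),
            ("side",dict(green=(245,250,280,285),red=(280,240,310,265),blue=(375,180,400,205),orange=(370,140,400,170),white=(280,130,410,215)))):
    f=np.load(f"pics/{n}{t}.npz");p,d=f['p'],f['d']
    R=dict(green=((45,100,30),(85,255,255)),red=((0,180,60),(4,255,255)),blue=((100,120,60),(125,255,255)),orange=((8,200,150),(20,255,255)),white=((0,0,150),(180,50,255)))
    for k,b in bx.items():
        m=mask(p,*R[k],b);P=cloud(n,d,m)
        if len(P)<3: print(n,k,len(P));continue
        v,u=np.nonzero(m)
        print(n,k,len(P),'uv',u.mean().round(1),v.mean().round(1),'med',np.median(P,0).round(4),'lo',np.percentile(P,3,0).round(3),'hi',np.percentile(P,97,0).round(3))
    m=mask(p,*R['white'],bx['white'])
    c=max(cv2.findContours(m.astype(np.uint8),cv2.RETR_EXTERNAL,cv2.CHAIN_APPROX_NONE)[0],key=len)
    hull=cv2.convexHull(c)[:,0].astype(float)
    Q=np.array([ray(n,u,v,.056)[:2] for u,v in hull])
    from scipy.optimize import least_squares
    r=least_squares(lambda s:np.hypot(Q[:,0]-s[0],Q[:,1]-s[1])-s[2],[.48,-.1,.165],loss='soft_l1',f_scale=.002);print(n,'circle',r.x.round(4),'res',np.abs(r.fun).max())
    for s,(b,f) in {}.items():pass
    cv2.imwrite(f"pics/{n}{t}z.png",cv2.resize(p[:, :, ::-1][(120 if n=='top' else 125):(250 if n=='top' else 225),(310 if n=='top' else 275):(440 if n=='top' else 415)],None,fx=5.5,fy=4.5 if n=='top' else 5.5,interpolation=cv2.INTER_CUBIC))
E
python3 m0.py 0
```

```text
top green 105 uv 244.4 212.0 med [0.4871 0.2747 0.0652] lo [0.471 0.259 0.053] hi [0.504 0.292 0.072]
top red 84 uv 267.1 218.6 med [0.4653 0.2011 0.0661] lo [0.452 0.187 0.054] hi [0.481 0.216 0.071]
top blue 36 uv 366.0 231.0 med [ 0.4296 -0.1196  0.0608] lo [ 0.417 -0.126  0.057] hi [ 0.443 -0.113  0.065]
top orange 48 uv 398.9 204.4 med [ 0.5132 -0.215   0.1205] lo [ 0.501 -0.227  0.113] hi [ 0.523 -0.204  0.125]
top white 5828 uv 370.1 183.0 med [ 0.5857 -0.129   0.0563] lo [ 0.449 -0.287  0.05 ] hi [0.738 0.005 0.068]
top circle [ 0.5938 -0.1402  0.1641] res 0.0013119348587311286
side green 169 uv 264.5 266.4 med [0.4819 0.2764 0.0648] lo [0.468 0.26  0.056] hi [0.499 0.29  0.067]
side red 135 uv 293.7 252.1 med [0.4623 0.205  0.0653] lo [0.45  0.189 0.057] hi [0.48  0.216 0.067]
side blue 69 uv 387.5 194.8 med [ 0.4195 -0.116   0.0577] lo [ 0.411 -0.127  0.039] hi [ 0.439 -0.111  0.061]
side orange 159 uv 383.0 153.5 med [ 0.5072 -0.2131  0.1041] lo [ 0.496 -0.232  0.076] hi [ 0.523 -0.202  0.121]
side white 3928 uv 343.4 175.4 med [ 0.5694 -0.1026  0.0544] lo [ 0.444 -0.276  0.052] hi [0.731 0.009 0.065]
side circle [ 0.588  -0.1365  0.1631] res 0.0024008641334309355
```

View pics/top0z.png

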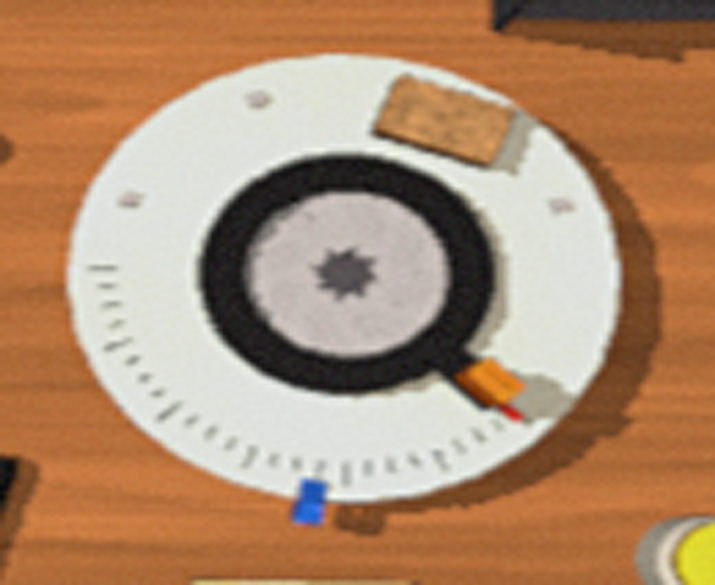

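View pics/side0z.png

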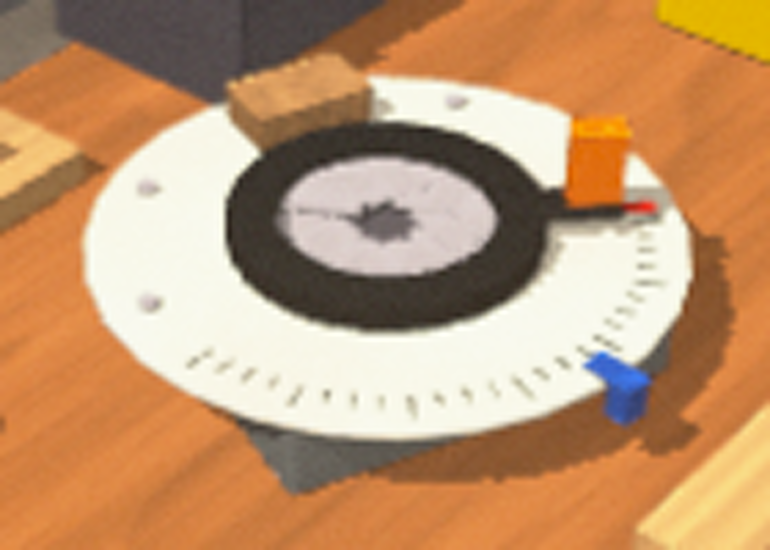

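The top view gives the lever at about 0.75 rad from world -x and the clip at about -0.125 rad. The two cameras disagree by about 5 mm in position, but their angles agree. I'll check for obstacles and work out the approach.

```bash
cat > go.py <<'E'
from h import *
def pose():
    o=bot.get_obs();w,x,y,z=o['tool_rot']
    from scipy.spatial.transform import Rotation as R
    return np.array(o['eef_pos']),R.from_quat([x,y,z,w]).as_matrix(),o
def to(P,psi_deg):
    p,R,o=pose();psi=np.degrees(np.arctan2(R[1,0],R[0,0]))
    print('t',round(o['t'],2),'tcp',p.round(4),'psi',psi.round(1),'tilt z',R[:,2].round(3),'w',round(float(o['gripper_width']),2),'F',np.round(o['contact_force'],1),'q7',round(o['q'][6],2))
    print(' shift in tool axes mm',(R.T@(np.array(P)-p)*1000).round(1),'turn about z deg',round(-((psi_deg-psi+180)%360-180),1))
C=np.array([.591,-.1385])
def push(a,gap,z=.1):
    e=-np.array([np.cos(a),np.sin(a)]);pd=np.array([-np.sin(a),np.cos(a)])
    return np.r_[C+.112*e-pd*(.02+gap),z],np.degrees(np.arctan2(pd[1],pd[0]))
E
python3 - <<'E'
from go import *
f=np.load('pics/top0.npz');p,d=f['p'],f['d']
for n,b in dict(toolbox=(480,155,598,232),jar=(425,234,452,256),bottle=(255,128,280,155),rack=(400,62,540,126)).items():
    m=np.zeros(d.shape,bool);m[b[1]:b[3],b[0]:b[2]]=1;P=cloud('top',d,m);P=P[P[:,2]>.03];print(n,P.min(0).round(3),P.max(0).round(3))
P,psi=push(.75,.02);print(P,psi);to(P,psi)
to([.38,-.38,.24],psi)
E
```

```text
toolbox [ 0.437 -0.809  0.03 ] [ 0.667 -0.496  0.189]
jar [ 0.36  -0.381  0.031] [ 0.419 -0.322  0.092]
bottle [0.688 0.174 0.031] [0.755 0.241 0.175]
rack [ 0.791 -0.648  0.03 ] [ 0.962 -0.238  0.157]
[ 0.5363164 -0.2441111  0.1      ] 132.97183463481173
t 0.1 tcp [ 0.3041 -0.602   0.2444] psi 26.8 tilt z [-0.001  0.001 -1.   ] w 1.0 F [-0.1 -0.  -0.6] q7 -0.08
 shift in tool axes mm [ 368.7 -214.5  144.7] turn about z deg -106.2
t 0.1 tcp [ 0.3041 -0.602   0.2444] psi 26.8 tilt z [-0.001  0.001 -1.   ] w 1.0 F [-0.1 -0.  -0.6] q7 -0.08
 shift in tool axes mm [ 167.8 -163.9    4.7] turn about z deg -106.2
```

```bash
python3 -m crank '[[[0.028,-0.027,0],[0,0,0],0],[[0.028,-0.027,0],[0,0,0],0],[[0.028,-0.027,0],[0,0,0],0],[[0.028,-0.027,0],[0,0,0],0],[[0.028,-0.027,0],[0,0,0],0],[[0.028,-0.027,0],[0,0,0],0]]' 40
python3 - <<'E'
from go import *
P,psi=push(.75,.02,.2);to(P,psi)
E
```

```text
t: 0.85
eef_pos: [0.3814, -0.3807, 0.245]
tool_rot: [-0.0, 0.973, 0.232, -0.0]
contact_force: [0.1, 0.8, 0.4]
gripper_width: 0.001
t 0.85 tcp [ 0.3814 -0.3807  0.245 ] psi 26.8 tilt z [-0.  0. -1.] w 0.0 F [0.1 0.8 0.4] q7 -0.45
 shift in tool axes mm [199.9 -52.   45. ] turn about z deg -106.2
```

```bash
python3 -m crank '[[[0,0,0],[0,0,-10.6],0],[[0,0,0],[0,0,-10.6],0],[[0,0,0],[0,0,-10.6],0],[[0,0,0],[0,0,-10.6],0],[[0,0,0],[0,0,-10.6],0],[[0,0,0],[0,0,-10.6],0],[[0,0,0],[0,0,-10.6],0],[[0,0,0],[0,0,-10.6],0],[[0,0,0],[0,0,-10.6],0],[[0,0,0],[0,0,-10.6],0]]'
python3 - <<'E'
from go import *
P,psi=push(.75,.02,.2);to(P,psi)
E
```

```text
t: 2.1
eef_pos: [0.381, -0.382, 0.2449]
tool_rot: [-0.0, 0.398, 0.918, 0.0]
contact_force: [0.5, -0.3, -0.4]
gripper_width: 0.001
t 2.1 tcp [ 0.381  -0.382   0.2449] psi 133.1 tilt z [-0.001  0.001 -1.   ] w 0.0 F [ 0.5 -0.3 -0.4] q7 1.32
 shift in tool axes mm [ -5.7 207.6  44.9] turn about z deg 0.2
```

```bash
python3 -m crank '[[[-0.002,0.035,0],[0,0,0],0],[[-0.002,0.035,0],[0,0,0],0],[[-0.002,0.035,0],[0,0,0],0],[[0,0.035,0],[0,0,0],0],[[0,0.035,0],[0,0,0],0],[[0,0.033,0],[0,0,0],0],[[0,0,0.02],[0,0,0],0],[[0,0,0.025],[0,0,0],0],[[0,0,0],[0,0,0],0]]'
python3 - <<'E'
from go import *
P,psi=push(.75,.02,.1);to(P,psi)
for n in("top","side"):
    p,d=bot.read_camera(n);np.savez(f"pics/{n}1.npz",p=p,d=d)
    s=p[120:270,310:480] if n=='top' else p[60:225,275:445]
    cv2.imwrite(f"pics/{n}1.png",cv2.resize(s[:,:,::-1],None,fx=3.5,fy=3.5,interpolation=cv2.INTER_CUBIC))
E
```

```text
t: 3.22
eef_pos: [0.5364, -0.2447, 0.1982]
tool_rot: [-0.002, 0.4, 0.916, -0.0]
contact_force: [-0.3, -0.7, 0.5]
gripper_width: -0.001
t 3.23 tcp [ 0.5364 -0.2447  0.1982] psi 132.8 tilt z [-0.004  0.002 -1.   ] w -0.0 F [-0.3 -0.7  0.5] q7 0.9
 shift in tool axes mm [ 0.1  0.6 98.2] turn about z deg -0.2
```

View pics/top1.png

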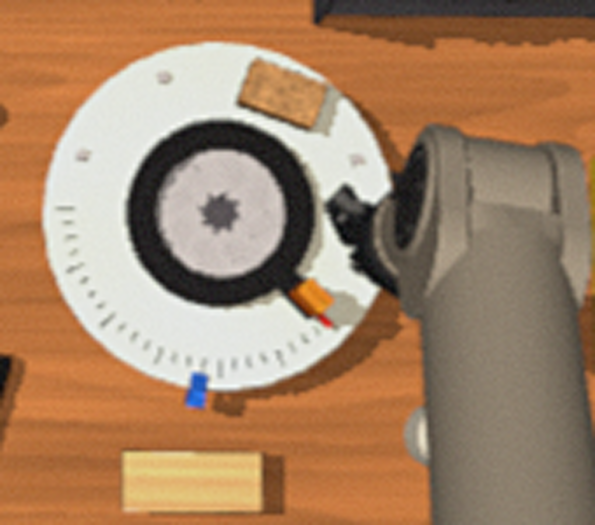

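View pics/side1.png

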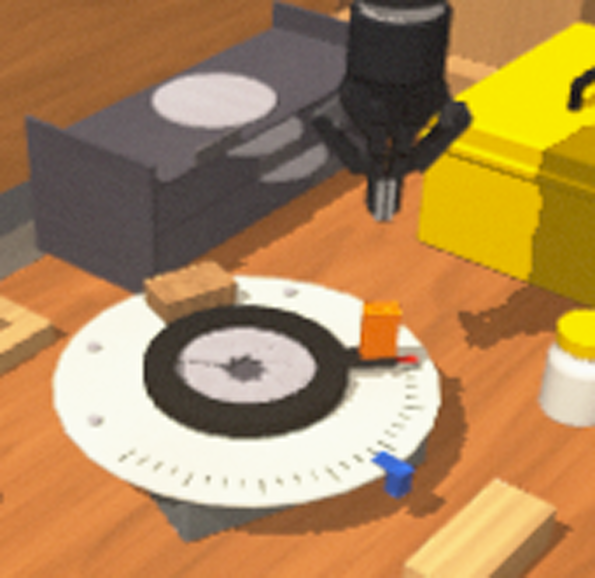

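The shut fingers stand behind the tab, clear of the ring and the block. Next is the descent to 0.100 m.

```bash
python3 -m crank '[[[0,0,0.03],[0,0,0],0],[[0,0,0.03],[0,0,0],0],[[0,0,0.02],[0,0,0],0],[[0,0,0.018],[0,0,0],0],[[0,0,0],[0,0,0],0]]'
python3 - <<'E'
from go import *
P,psi=push(.75,.0,.1);to(P,psi)
for n in("side",):
    p,d=bot.read_camera(n);s=p[100:225,275:445]
    cv2.imwrite(f"pics/{n}2.png",cv2.resize(s[:,:,::-1],None,fx=4,fy=4,interpolation=cv2.INTER_CUBIC))
E
```

```text
t: 3.95
eef_pos: [0.5375, -0.2451, 0.1014]
tool_rot: [-0.001, 0.4, 0.916, -0.0]
contact_force: [-0.3, -0.0, -0.8]
gripper_width: 0.002
t 3.95 tcp [ 0.5375 -0.2451  0.1014] psi 132.8 tilt z [-0.002  0.001 -1.   ] w 0.0 F [-0.3 -0.  -0.8] q7 0.84
 shift in tool axes mm [21.5 -0.2  1.5] turn about z deg -0.2
```

View pics/side2.png

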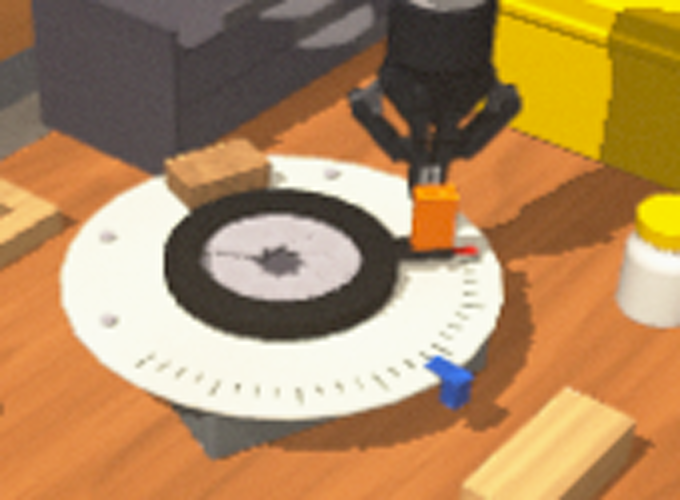

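```bash
python3 -m crank '[[[0.010,0,0.001],[0,0,0],0],[[0.008,0,0],[0,0,0],0],[[0.004,0,0],[0,0,0],0],[[0.0098,-0.0013,0],[0,0,5],0],[[0.0098,-0.0013,0],[0,0,5],0],[[0.0098,-0.0013,0],[0,0,5],0],[[0.0098,-0.0013,0],[0,0,5],0],[[0.0098,-0.0013,0],[0,0,5],0],[[0,0,0],[0,0,0],0]]'
cat > look.py <<'E'
from go import *
import sys
t=sys.argv[1]
to(*push(-.125,0,.1))
C={'top':np.array([.5938,-.1402]),'side':np.array([.588,-.1365])}
for n in("top","side"):
    p,d=bot.read_camera(n);np.savez(f"pics/{n}{t}.npz",p=p,d=d)
    s=p[120:260,310:460] if n=='top' else p[100:225,275:445]
    cv2.imwrite(f"pics/{n}{t}.png",cv2.resize(s[:,:,::-1],None,fx=4,fy=4,interpolation=cv2.INTER_CUBIC))
    bx=(310,120,430,240) if n=='top' else (280,110,430,215)
    for k,r,h in(('blue',((100,120,60),(125,255,255)),.058),('orange',((8,200,110),(20,255,255)),.12 if n=='top' else .1),('red',((0,150,90),(5,255,255)),.068),('red2',((174,150,90),(179,255,255)),.068)):
        m=mask(p,*r,bx);v,u=np.nonzero(m)
        if len(u)<2: print(n,k,len(u));continue
        P=ray(n,u.mean(),v.mean(),h)[:2]-C[n];print(n,k,len(u),'uv',u.mean().round(1),v.mean().round(1),'r',np.hypot(*P).round(4),'a',np.arctan2(-P[1],-P[0]).round(4))
E
python3 look.py 3
```

```text
t: 5.12
eef_pos: [0.4913, -0.191, 0.1018]
tool_rot: [0.0, 0.588, 0.809, 0.0]
contact_force: [-0.1, 0.2, -0.3]
gripper_width: 0.003
t 5.12 tcp [ 0.4913 -0.191   0.1018] psi 107.9 tilt z [ 0. -0. -1.] w 0.0 F [-0.1  0.2 -0.3] q7 0.39
 shift in tool axes mm [48.7  1.1  1.8] turn about z deg 25.1
top blue 37 uv 366.0 231.0 r 0.1655 a -0.1239
top orange 51 uv 382.5 213.2 r 0.1116 a 0.2123
top red 8 uv 384.2 220.9 r 0.1364 a 0.2765
top red2 0
side blue 69 uv 387.5 194.7 r 0.1699 a -0.1339
side orange 178 uv 382.8 163.0 r 0.1125 a 0.3734
side red 11 uv 388.3 175.4 r 0.1336 a 0.3048
side red2 0
```

View pics/side3.png

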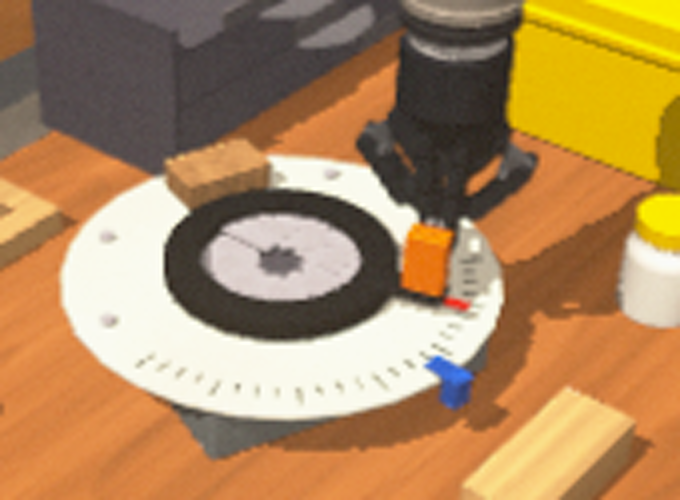

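View pics/top3.png

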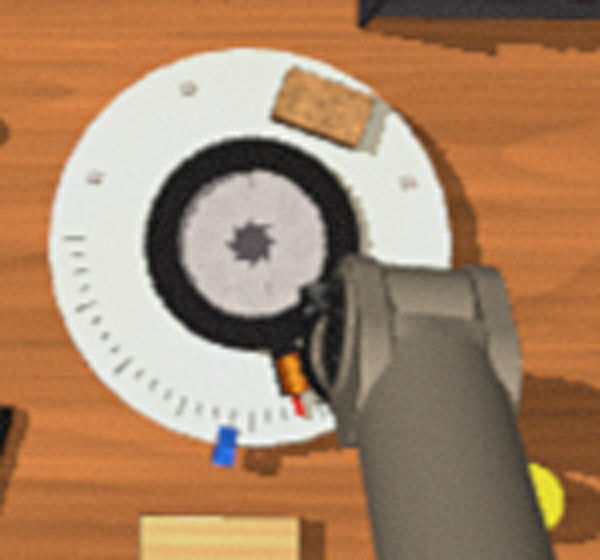

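The pointer is at about 0.29 rad and the clip at -0.125 rad, so about 23° remains. I'll push 20° and then look.

```bash
python3 -m crank '[[[0.0079,-0.0011,0.001],[0,0,4],0],[[0.0079,-0.0011,0],[0,0,4],0],[[0.0079,-0.0011,0],[0,0,4],0],[[0.0079,-0.0011,0],[0,0,4],0],[[0.0079,-0.0011,0],[0,0,4],0],[[0,0,0],[0,0,0],0],[[0,0,0],[0,0,0],0]]'
python3 look.py 4
```

```text
t: 6.1
eef_pos: [0.4788, -0.154, 0.1001]
tool_rot: [-0.0, 0.72, 0.694, -0.0]
contact_force: [-0.9, -0.5, 0.7]
gripper_width: 0.005
t 6.1 tcp [ 0.4788 -0.154   0.1001] psi 87.9 tilt z [-0.001  0.    -1.   ] w 0.0 F [-0.9 -0.5  0.7] q7 0.02
 shift in tool axes mm [ 9.6 -1.8  0.1] turn about z deg 5.1
top blue 37 uv 366.0 231.0 r 0.1655 a -0.1239
top orange 34 uv 369.9 214.3 r 0.114 a -0.1359
top red 7 uv 369.7 222.4 r 0.137 a -0.0702
top red2 0
side blue 70 uv 387.6 194.7 r 0.17 a -0.1328
side orange 199 uv 376.5 169.2 r 0.1085 a 0.0502
side red 12 uv 380.3 183.6 r 0.1322 a -0.0434
side red2 0
```

View pics/side4.png

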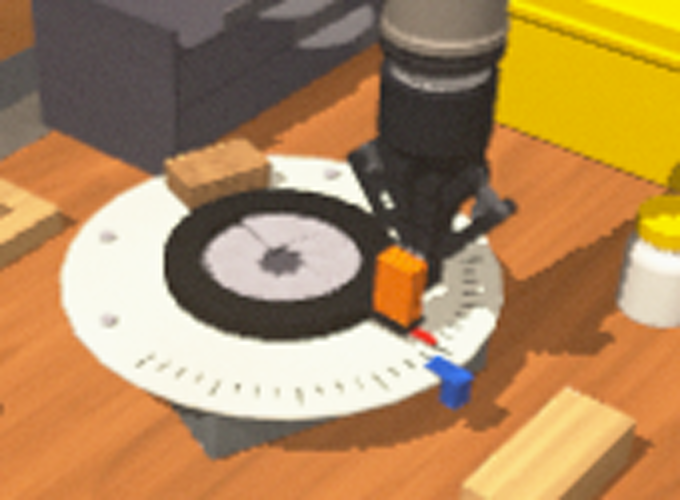

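View pics/top4.png

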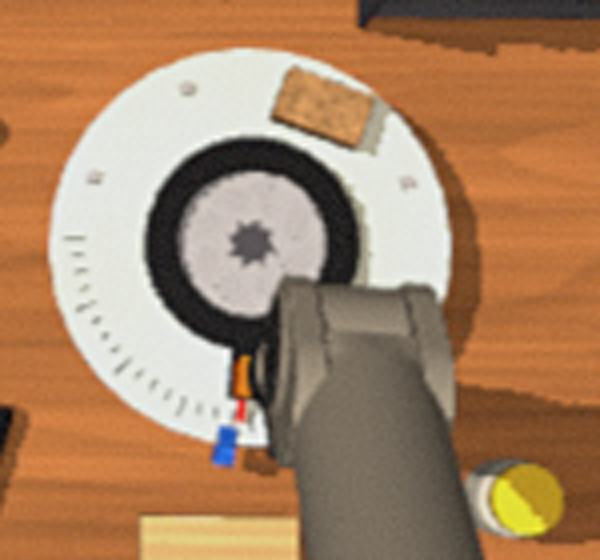

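The pointer reads -0.07 rad from the top and -0.043 rad from the side, against a clip angle of about -0.125 to -0.133 rad. I'll push about 3.5° more.

```bash
python3 -m crank '[[[0.0035,-0.0005,0],[0,0,1.8],0],[[0.0035,-0.0005,0],[0,0,1.8],0],[[0,0,0],[0,0,0],0],[[0,0,0],[0,0,0],0]]'
python3 look.py 5
```

```text
t: 6.7
eef_pos: [0.4784, -0.1466, 0.1002]
tool_rot: [-0.0, 0.742, 0.671, -0.0]
contact_force: [0.7, -1.1, -0.7]
gripper_width: -0.001
t 6.7 tcp [ 0.4784 -0.1466  0.1002] psi 84.2 tilt z [-0.  0. -1.] w -0.0 F [ 0.7 -1.1 -0.7] q7 -0.05
 shift in tool axes mm [ 2.1 -1.2  0.2] turn about z deg 1.4
top blue 37 uv 366.0 231.0 r 0.1655 a -0.1239
top orange 29 uv 369.3 211.9 r 0.1071 a -0.1619
top red 8 uv 367.2 221.2 r 0.1341 a -0.1312
top red2 0
side blue 71 uv 387.5 194.7 r 0.1699 a -0.1336
side orange 197 uv 374.8 170.0 r 0.107 a -0.0047
side red 14 uv 378.4 184.8 r 0.1318 a -0.1041
side red2 0
```

View pics/side5.png

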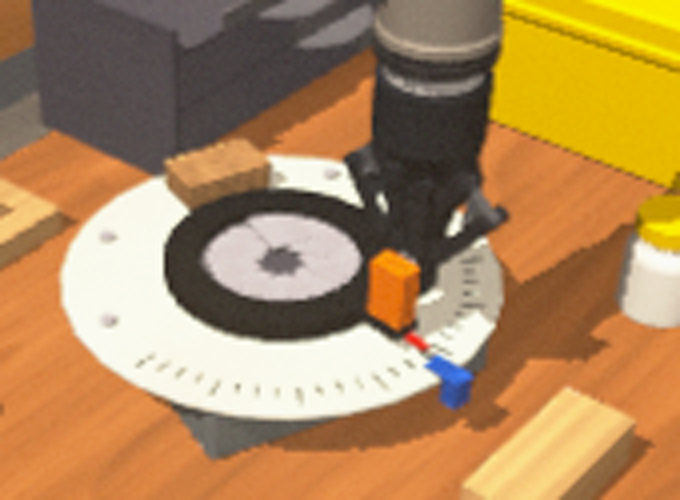

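View pics/top5.png

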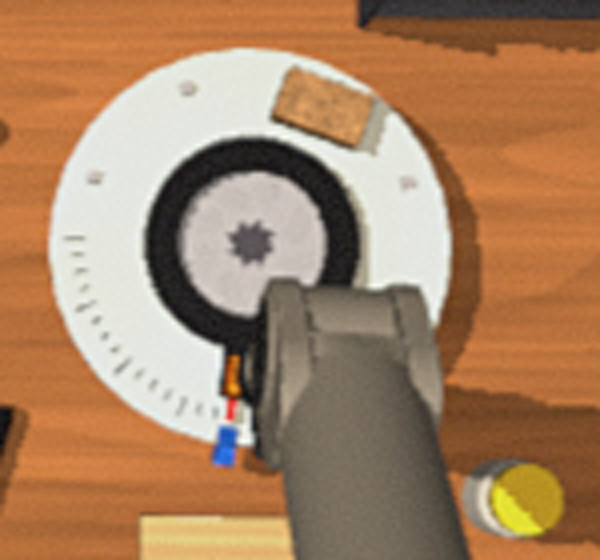

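From the top the pointer lines up with the clip (-0.131 against -0.124 rad). I'll back off sideways and rise, then check with a clear view.

```bash
python3 -m crank '[[[-0.008,0,0],[0,0,0],0],[[-0.012,0,0],[0,0,0],0],[[-0.005,0,-0.03],[0,0,0],0],[[0,0,-0.05],[0,0,0],0],[[0,0,-0.05],[0,0,0],0],[[-0.06,0,-0.03],[0,0,0],0],[[-0.06,0,0],[0,0,0],0],[[0,0,0],[0,0,0],0]]'
python3 look.py 6
```

```text
t: 7.8
eef_pos: [0.4622, -0.2934, 0.2586]
tool_rot: [0.001, 0.745, 0.667, -0.001]
contact_force: [-0.6, 0.2, -0.2]
gripper_width: -0.001
t 7.8 tcp [ 0.4622 -0.2934  0.2586] psi 83.7 tilt z [ 0.    -0.003 -1.   ] w -0.0 F [-0.6  0.2 -0.2] q7 0.3
 shift in tool axes mm [150.2  -1.5 158.2] turn about z deg 0.8
top blue 37 uv 366.0 231.0 r 0.1655 a -0.1239
top orange 61 uv 369.2 213.5 r 0.1119 a -0.1578
top red 8 uv 367.2 221.2 r 0.1341 a -0.1312
top red2 0
side blue 71 uv 387.4 194.7 r 0.1698 a -0.1349
side orange 198 uv 375.6 167.9 r 0.1032 a 0.0862
side red 14 uv 378.4 184.8 r 0.1318 a -0.1041
side red2 0
```

View pics/top6.png

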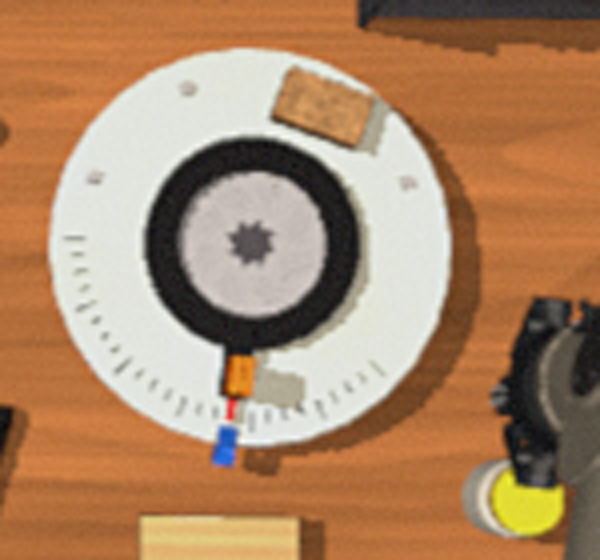

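View pics/side6.png

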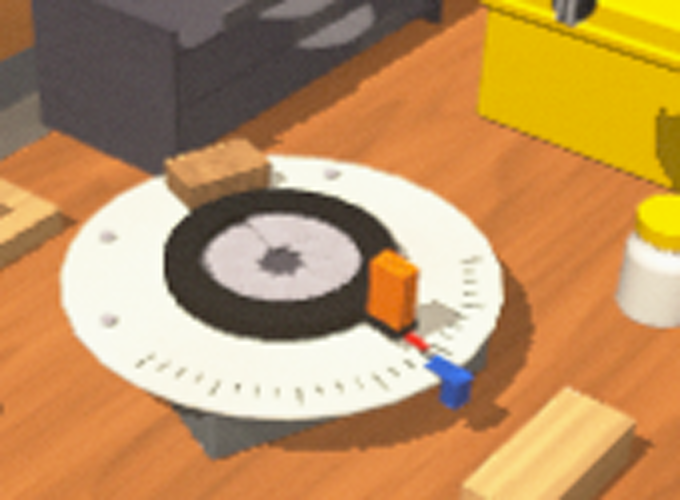

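```bash
python3 - <<'E'
from h import *
# depth-free overlap fit: projected outline vs colour mask, per camera
CC={'top':(.5938,-.1402),'side':(.588,-.1365)}
def box(n,a,r0,r1,w,zs):
    e=-np.array([np.cos(a),np.sin(a)]);t=np.array([-e[1],e[0]]);pts=[]
    for z in zs:
        for r in(r0,r1):
            for s in(-w/2,w/2): pts.append(proj(n,np.r_[np.array(CC[n])+r*e+s*t,z]))
    return np.array(pts)
for n in CC:
    p=np.load(f'pics/{n}6.npz')['p'];h=cv2.cvtColor(p,cv2.COLOR_RGB2HSV).astype(float)
    wb=mask(p,(100,120,60),(125,255,255),(310,120,430,240) if n=='top' else (280,110,430,215)).astype(np.float32)
    wr=mask(p,(0,130,80),(6,255,255),(360,215,376,228) if n=='top' else (370,175,390,195)).astype(np.float32)
    K=8
    for nm,m,arg in(('clip',wb,(.150,.182,.016,(.038,.061) if n=='side' else (.06,.061))),('ptr',wr,(.128,.146,.007,(.067,.069)))):
        M=cv2.resize(m,None,fx=K,fy=K,interpolation=cv2.INTER_NEAREST);best=[]
        for a in np.arange(-.25,.05,.005):
            B=box(n,a,*arg);I=np.zeros_like(M);cv2.fillConvexPoly(I,cv2.convexHull(np.round((B+.5)*K).astype(np.int32)),1.)
            best.append(((I*M).sum()/np.maximum(I,M).sum(),a))
        b=np.array(best);top=b[b[:,0]>.9*b[:,0].max()];print(n,nm,'IoU',b[:,0].max().round(2),'a',top[:,1].mean().round(3),'range',top[:,1].min().round(3),top[:,1].max().round(3),'px',m.sum())
E
```

```text
top clip IoU 0.71 a -0.127 range -0.14 -0.115 px 37.0
top ptr IoU 0.56 a -0.127 range -0.135 -0.12 px 9.0
side clip IoU 0.52 a -0.102 range -0.125 -0.08 px 71.0
side ptr IoU 0.46 a -0.107 range -0.115 -0.1 px 15.0
```

Both cameras put the pointer on the clip (top -0.127 and -0.127 rad, side -0.107 and -0.102 rad). On to the button at about (0.4845, 0.2755).

```bash
python3 -m crank '[[[0.05,0,0],[0,0,0],0],[[0.06,0,0],[0,0,0],0],[[0.06,0,0],[0,0,0],0],[[0.06,0,0],[0,0,0],0],[[0.06,0,0],[0,0,0],0],[[0.06,0,0],[0,0,0],0],[[0.06,0,0],[0,0,0],0],[[0.06,0,0],[0,0,0],0],[[0.06,0,0],[0,0,0],0],[[0,0,0],[0,0,0],0]]'
python3 - <<'E'
from go import *
to([.4845,.2755,.13],84)
E
```

```text
t: 9.15
eef_pos: [0.5153, 0.2478, 0.2582]
tool_rot: [-0.002, 0.738, 0.675, 0.001]
contact_force: [-0.4, -0.5, -0.7]
gripper_width: 0.0
t 9.15 tcp [0.5153 0.2478 0.2582] psi 84.8 tilt z [-0.001  0.004 -1.   ] w 0.0 F [-0.4 -0.5 -0.7] q7 -0.8
 shift in tool axes mm [ 24.4 -33.  128.4] turn about z deg 0.8
```

```bash
python3 -m crank '[[[0.024,-0.033,0],[0,0,0],0],[[0,0,0.05],[0,0,0],0],[[0,0,0.05],[0,0,0],0],[[0,0,0.028],[0,0,0],0],[[0,0,0],[0,0,0],0],[[0,0,0],[0,0,0],0]]'
python3 - <<'E'
from go import *
to([.4845,.2755,.085],84)
for n in("top","side"):
    p,d=bot.read_camera(n)
    s=p[160:260,190:340] if n=='top' else p[180:310,200:340]
    cv2.imwrite(f"pics/{n}7.png",cv2.resize(s[:,:,::-1],None,fx=4,fy=4,interpolation=cv2.INTER_CUBIC))
E
```

```text
t: 9.9
eef_pos: [0.4878, 0.2679, 0.1315]
tool_rot: [0.0, 0.742, 0.671, 0.001]
contact_force: [-0.3, -0.1, -0.1]
gripper_width: -0.0
t 9.9 tcp [0.4878 0.2679 0.1315] psi 84.2 tilt z [ 0.001  0.001 -1.   ] w -0.0 F [-0.3 -0.1 -0.1] q7 -0.95
 shift in tool axes mm [ 7.2 -4.1 46.5] turn about z deg 0.2
```

View pics/side7.png

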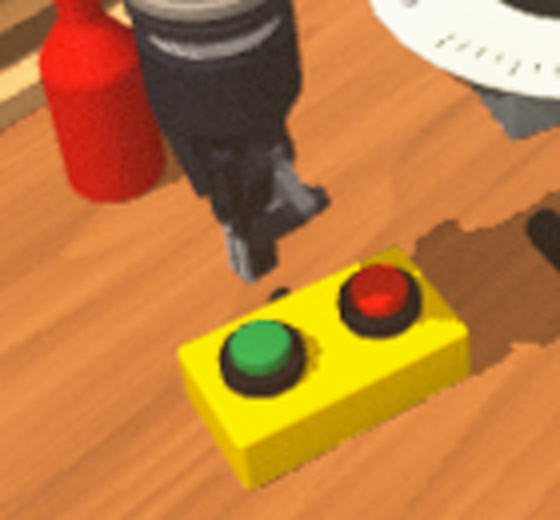

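View pics/top7.png

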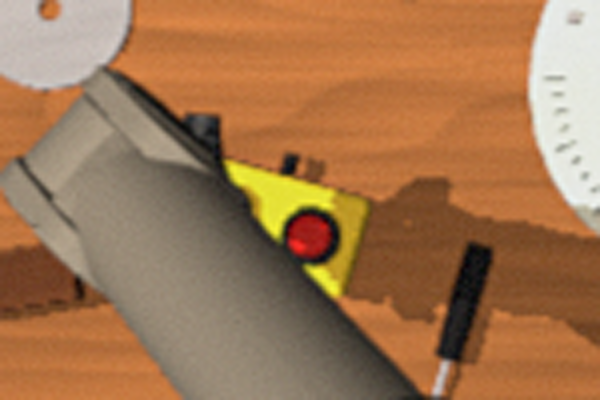

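```bash
python3 -m crank '[[[0.007,-0.004,0],[0,0,0],0],[[0,0,0.02],[0,0,0],0],[[0,0,0.018],[0,0,0],0],[[0,0,0],[0,0,0],0],[[0,0,0],[0,0,0],0]]'
python3 - <<'E'
from go import *
to([.4845,.2755,.085],84)
p,d=bot.read_camera("side");s=p[180:310,200:340]
cv2.imwrite("pics/side8.png",cv2.resize(s[:,:,::-1],None,fx=4,fy=4,interpolation=cv2.INTER_CUBIC))
E
```

```text
t: 10.62
eef_pos: [0.4844, 0.2751, 0.0926]
tool_rot: [-0.0, 0.742, 0.67, 0.0]
contact_force: [0.3, -0.0, 0.3]
gripper_width: 0.002
t 10.62 tcp [0.4844 0.2751 0.0926] psi 84.2 tilt z [ 0.  0. -1.] w 0.0 F [ 0.3 -0.   0.3] q7 -1.0
 shift in tool axes mm [0.4 0.1 7.6] turn about z deg 0.2
```

View pics/side8.png

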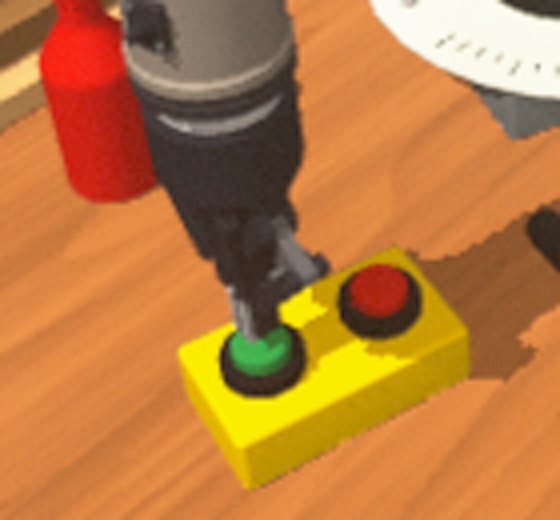

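The fingertips are centred over the green button, about 12 mm above it. I'll press in small steps and watch the force.

```bash
python3 -m crank '[[[0,0,0.006],[0,0,0],0],[[0,0,0.006],[0,0,0],0],[[0,0,0.002],[0,0,0],0],[[0,0,0],[0,0,0],0]]'
python3 -m crank '[[[0,0,0.002],[0,0,0],0],[[0,0,0],[0,0,0],0]]'
```

```text
t: 11.18
eef_pos: [0.4844, 0.2749, 0.0783]
tool_rot: [0.0, 0.742, 0.67, 0.0]
contact_force: [0.3, 0.1, 2.5]
gripper_width: 0.001
t: 11.42
eef_pos: [0.4844, 0.2749, 0.0764]
tool_rot: [0.0, 0.742, 0.67, 0.0]
contact_force: [0.4, -0.2, 4.2]
gripper_width: -0.0
```

```bash
python3 -m crank '[[[0,0,0.002],[0,0,0],0],[[0,0,0],[0,0,0],0]]'
python3 -m crank '[[[0,0,0.002],[0,0,0],0],[[0,0,0],[0,0,0],0]]'
```

```text
t: 11.68
eef_pos: [0.4844, 0.2749, 0.075]
tool_rot: [0.0, 0.742, 0.67, 0.0]
contact_force: [-0.9, -2.5, 9.8]
gripper_width: 0.003
t: 11.92
eef_pos: [0.4845, 0.275, 0.0747]
tool_rot: [0.001, 0.742, 0.67, 0.0]
contact_force: [-6.7, -5.3, 29.3]
gripper_width: -0.001
```

The force rose through about 5 N and then climbed steeply at a hard stop, about 6 mm below first contact. I'll release now.

```bash
python3 -m crank '[[[0,0,-0.006],[0,0,0],0],[[0,0,-0.02],[0,0,0],0],[[0,0,-0.05],[0,0,0],0],[[0,0,-0.06],[0,0,0],0],[[0.05,0,-0.03],[0,0,0],0],[[0.06,0,0],[0,0,0],0],[[0.06,0,0],[0,0,0],0],[[0.06,0,0],[0,0,0],0],[[0,0,0],[0,0,0],0],[[0,0,0],[0,0,0],0]]'
python3 look.py 9; python3 - <<'E'
from h import *
for n in('top','side'):
    p=np.load(f'pics/{n}9.npz')['p'];cv2.imwrite(f'pics/{n}9f.png',p[:,:,::-1])
    a=np.load(f'pics/{n}0.npz')['d'];d=np.load(f'pics/{n}9.npz')['d']
    for k,b,r in(('green',(235,200,258,225) if n=='top' else (245,250,280,285),((45,100,30),(85,255,255))),):
        for q in('0','9'):
            f=np.load(f'pics/{n}{q}.npz');P=cloud(n,f['d'],mask(f['p'],*r,b));print(n,k,q,len(P),np.median(P,0).round(4) if len(P) else '')
E
```

```text
t: 13.18
eef_pos: [0.5071, 0.5032, 0.237]
tool_rot: [0.0, 0.742, 0.671, -0.001]
contact_force: [-0.3, -0.5, -0.5]
gripper_width: -0.0
t 13.18 tcp [0.5071 0.5032 0.237 ] psi 84.2 tilt z [-0.001 -0.002 -1.   ] w -0.0 F [-0.3 -0.5 -0.5] q7 -1.18
 shift in tool axes mm [-647.    35.7  138.2] turn about z deg 1.4
top blue 37 uv 366.0 231.0 r 0.1655 a -0.1239
top orange 61 uv 370.0 213.4 r 0.1112 a -0.1384
top red 8 uv 367.2 221.2 r 0.1341 a -0.1312
top red2 0
side blue 70 uv 387.4 194.7 r 0.1697 a -0.1333
side orange 194 uv 375.4 168.3 r 0.1039 a 0.0673
side red 14 uv 378.4 184.8 r 0.1318 a -0.1041
side red2 0
top green 0 105 [0.4871 0.2747 0.0652]
top green 9 104 [0.4871 0.2751 0.0665]
side green 0 169 [0.4819 0.2764 0.0648]
side green 9 163 [0.4812 0.2763 0.0651]
```

View pics/top9f.png

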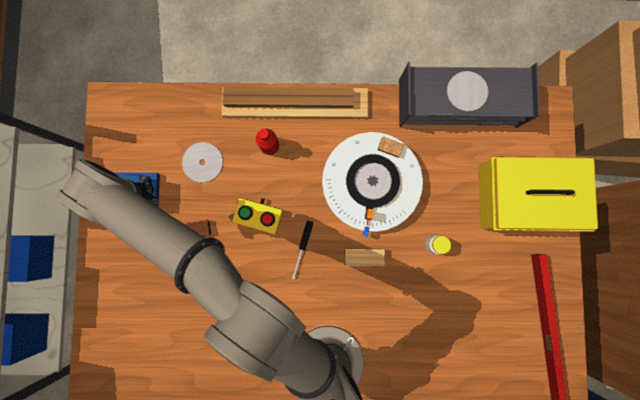

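View pics/side9f.png

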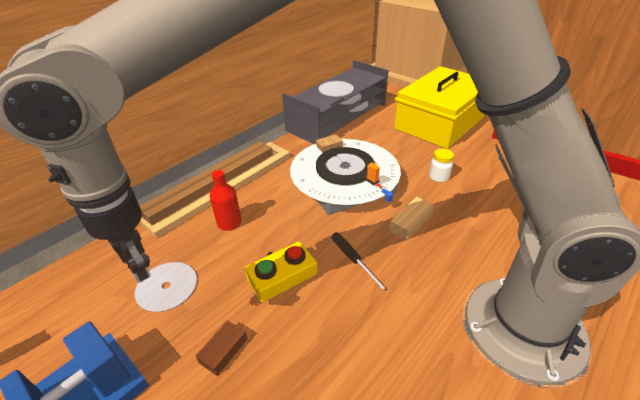

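The pointer still sits on the clip, the green button is back up, and nothing loose has moved. The arm touches nothing.

```bash
python3 -c "
from station import bot
print(bot.hand_in())"
```

```text
the job is handed in; nothing more can be done
None
```

I pushed the lever tab round its arc from one side with the shut fingers until the red pointer reached the blue clip. I then pressed the green button to its stop, let it go and handed the job in at about 13 s. No verdict was reported.

- **Pointer:** with the arm clear of the damper, the top camera put pointer and clip both at -0.127 rad. The side camera gave -0.107 and -0.102 rad, a gap of under 1 mm at the pointer tip. After the button press the pointer and clip readings were unchanged.
- **Disagreements:** the two cameras differ by about 5 mm in absolute position, so I compared angles within each camera. A rougher side-camera reading, thrown off by the clip's side face, put pointer and clip 0.03 rad (about 4 mm) apart, which is still inside the 8 mm limit.
- **Green button:** the force rose through about 5 N to 29 N at the stop, about 6 mm below first contact. Afterwards the button's measured height was back to its starting value within about 1 mm.
- **Everything else:** by eye, the clip, the red button and the loose things in view looked unmoved in the final pictures. I did not measure each loose item. The contact force at the end was near zero.

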